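# Start a drying cycle on the filament dryer

## Robot

A 6-joint arm with a two-finger parallel gripper is mounted at the origin on the work surface. World frame = base frame: x ahead of the robot, y to its left, z up, the work surface at z = 0. Lengths are in mm, angles in rad, forces in N, time in s.
With the tool pointing down it reaches from about 350 to 975 mm from the base axis. Payload 7.1 kg.
Tool frame: the origin (TCP) lies at the centre of the arm's flange, where the gripper is bolted on; the fingertips stand 182 mm ahead of it and the grasp point (between the pads) lies 163 mm ahead of it; z points along the fingers, y is the line along which they close (so a half turn about z gives the same grasp; the last joint's range is limited). The gripper opens to 88 mm and grips with 3 to 60 N. Pads are 20 mm wide; open, the fingers measure 115 mm over their backs; the gripper's body (75 mm by 178 mm) begins 61 mm behind the grasp point.
Start: joints at [-0.019, 0.423, 1.63, -0, 1.089, -0.019], TCP at [624.985, 0.026, 404.675] pointing down, gripper open.
Joint ranges: [-3, 3], [-0.9, 2.11], [0.09, 2.58], [-1.31, 4.45], [0.11, 2.69], [-2.54, 2.54]. Speed limits (rad/s): [2.39, 2.39, 3.01, 3.14, 3.14, 3.14].

## Interface

Orientations are given as a rotation vector (axis times angle).
In Python, from workcell import readout, get_image, ctrl gives the robot as it stands.
- The arm moves only by the tool step_arm, never from a script. Its argument "targets" is a list that holds one entry, the list of rows, each a list of 7 numbers: the shift along the world's x, y, z as a fraction of full scale, then the turn, a rotation vector about the world's x, y, z as a fraction of full scale, then the opening, from 0 (shut) to 1 (fully open). In form: [[[dx, dy, dz, wx, wy, wz, claw], ...]]. A call has exactly 5 rows; each row shifts and turns the commanded pose from where the row before left it; what a row does not reach is not made up. Full scale, the value 1, is 0.05 m for a shift and 4 degrees for a turn. A row lasts 1/8 s, in which the tool goes at most 62.5 mm and 10.7 degrees, less where a joint would pass 70% of its speed; a pose out of reach is approached as far as the arm can. A call with a number of a shift or a turn outside -1 to 1 is refused whole. A call with a gripper value outside its range is refused whole. The fingers move at their own pace and stop on an object; the grip force is fixed at half the most. Time passes only in rows, so rows that do not move let the fingers close, or fill a call up. It gives the time, the measured TCP pose, the force, the opening and the grip force at its end, in the units of the state.
- readout.get_obs(): the state, without advancing time (a new reading comes with each control period).
- get_image(name): name is "scene" or "side" or "wrist"; returns a dict with "pixels" (400x640x3 uint8, red, green, blue), "intrinsics" (3x3 intrinsics, pixels), "extrinsics" (4x4, takes a point from world to camera coordinates). Camera axes: x right, y down, z forward; pixel columns grow to the right and rows downward; lengths in mm; the calibration is good to about 2 mm. The wrist camera is an equidistant fisheye: a pixel r from the principal point sees the ray r / f radians off the axis. A picture is of the moment at which its call begins. There is no depth.
- ctrl.close_job(): hands the job in; it is judged then, once.
The state is a dict: "t": time; "qpos": joint angles; "qvel": joint speeds; "joint_torque": joint torques, N m; "ee_pos": TCP position; "orientation": TCP orientation; "ft_force": force on the tool from outside, world axes, zero at the start; "moment": the same for the moment, N m; "width": finger opening in mm; "grasp_force": force on a finger pad.
Only numpy, scipy, OpenCV 4.12 (cv2) and the standard library are available. Lean on these libraries where they do the work, as an engineer would, in place of code of your own. Each camera call takes 0.05 s, during which the arm holds its last target. There are 200 camera calls.

## Task

Get the filament dryer beside the printers ready and start it: rock both bungs out of its two vent necks and put them in the metal tray, and slide every desiccant cassette on the table fully home into one of the dryer's front slots, any cassette in any slot. Only when all that is done, throw the switch lever on top of the dryer right over to its on side, away from the slots. Leave everything else on the table where it is.

Things in the scene. Friction and masses are not known exactly. Their poses are not given: they have to be found in the camera images.
- dryer: light grey filament dryer, fixed. Origin: on the table, middle of its front edge; x points into the machine, y left, z up. From x = 0 to 60 mm a low deck (top 26.5 mm above the table, 289 mm wide) with three slots in its front; behind them, at x = 98 mm, two necks at y = +100 and -100 mm (tops at 45 mm) and the switch between them; from x = 170 to 360 mm the heater body, 360 mm wide, topping at 120 mm
- tray: shallow open metal tray, 170 (x) x 150 (y) x 28 mm high, walls and floor 5 mm thick, fixed. Origin: centre of its underside
- switch (a joint): switch lever, 80 mm long, hinged on a block midway between the necks (hinge at dryer x = 105, y = 0, 52 mm above the table, axis along dryer y); 0 = off, leaning towards the slots (dryer -x) about 0.5 rad; 1.0 = on, leaning the other way. Stays where left
- switch_tip (a point): tip of the switch lever: centre of its 26 mm ball knob, about 122 mm above the table in either end position
- slot0 (a point): left (+y) slot of the dryer: middle of its mouth, at table height, in the plane of the dryer's front. The slot runs along the dryer's x, 63 mm wide, 18.5 mm high, open to the table below, with rounded mouth edges, and ends at a stop 55.5 mm in: a cassette fully home touches the stop and has its origin at this point, its rib outside
- slot1 (a point): middle slot of the dryer: middle of its mouth, at table height, in the plane of the dryer's front. The slot runs along the dryer's x, 63 mm wide, 18.5 mm high, open to the table below, with rounded mouth edges, and ends at a stop 55.5 mm in: a cassette fully home touches the stop and has its origin at this point, its rib outside
- slot2 (a point): right (-y) slot of the dryer: middle of its mouth, at table height, in the plane of the dryer's front. The slot runs along the dryer's x, 63 mm wide, 18.5 mm high, open to the table below, with rounded mouth edges, and ends at a stop 55.5 mm in: a cassette fully home touches the stop and has its origin at this point, its rib outside
- neck0 (a point): left (+y) vent neck: centre of its seat floor, 10 mm above the table; its top is at 45 mm. On top, at its +y and -y sides (dryer's y), lie two black rubber lips (46.5 to 52.5 mm above the table, 26 mm wide) reaching in to 11.5 mm from the axis, over the bung's shoulder. Each slides outward along y up to 9 mm with 3 N friction and no spring; 4 mm clears the shoulder
- bung0: cork bung, 108 mm long. Origin: centre of its narrow end; z runs up to the grip. Taper from 21 mm diameter to 30 mm at z = 30-34 mm, a flat shoulder; stem 20 mm diameter to z = 58; square wooden grip 28 x 28 mm, z = 58 to 108. Starts standing in neck0; lips hold it against a straight pull. Rock it about its origin about 0.2 rad towards dryer +y, then -y: its stem pushes both lips back; then lift
- bung0_mid (a point): point on bung0's axis, 54 mm from its narrow end (middle of its length)
- neck1 (a point): right (-y) vent neck: centre of its seat floor, 10 mm above the table; its top is at 45 mm. On top, at its +y and -y sides (dryer's y), lie two black rubber lips (46.5 to 52.5 mm above the table, 26 mm wide) reaching in to 11.5 mm from the axis, over the bung's shoulder. Each slides outward along y up to 9 mm with 3 N friction and no spring; 4 mm clears the shoulder
- bung1: cork bung, 108 mm long. Origin: centre of its narrow end; z runs up to the grip. Taper from 21 mm diameter to 30 mm at z = 30-34 mm, a flat shoulder; stem 20 mm diameter to z = 58; square wooden grip 28 x 28 mm, z = 58 to 108. Starts standing in neck1; lips hold it against a straight pull. Rock it about its origin about 0.2 rad towards dryer +y, then -y: its stem pushes both lips back; then lift
- bung1_mid (a point): point on bung1's axis, 54 mm from its narrow end (middle of its length)
- cassette0: flat dark grey plastic desiccant cassette lying on the table: slab 110 long (its x) x 60 wide (y) x 16 mm thick (z), 0.15 kg, vents on top. Origin: centre of its underside. On top, towards its -x end, stands an upright grip rib 34 long (x) x 14 thick (y), top 56 mm above the table, centred 36 mm behind the origin (x = -36 mm). The +x end goes into a slot first. May be absent
- cassette1: flat dark grey plastic desiccant cassette lying on the table: slab 110 long (its x) x 60 wide (y) x 16 mm thick (z), 0.15 kg, vents on top. Origin: centre of its underside. On top, towards its -x end, stands an upright grip rib 34 long (x) x 14 thick (y), top 56 mm above the table, centred 36 mm behind the origin (x = -36 mm). The +x end goes into a slot first. May be absent
- cassette2: flat dark grey plastic desiccant cassette lying on the table: slab 110 long (its x) x 60 wide (y) x 16 mm thick (z), 0.15 kg, vents on top. Origin: centre of its underside. On top, towards its -x end, stands an upright grip rib 34 long (x) x 14 thick (y), top 56 mm above the table, centred 36 mm behind the origin (x = -36 mm). The +x end goes into a slot first. May be absent
- mug: white mug, 80 x 90 mm high; a bystander, to be left where it is
- glue: small bottle of glue, 44 x 95 mm high; a bystander, to be left where it is
- jar: clear screw jar, 60 x 70 mm high; a bystander, to be left where it is
- vase: white printed vase, 86 x 100 mm high; a bystander, to be left where it is
- driver: screwdriver, 180 mm long, lying; a bystander, to be left where it is
- tin: flat steel tin, 90 x 60 x 30 mm high; a bystander, to be left where it is
There are look-alikes about, which are no part of the job. What is shaped like the bung1 but orange is not meant.

How it is judged (in metres and radians):
On the way, in this order (a step that is already met when the one before it is completed fails the run):
1. both bungs are in the tray and every cassette present is fully home in a slot (lever not yet on) (x of bung0_mid in the frame of tray between -0.083 and 0.083 m and y of bung0_mid in the frame of tray between -0.073 and 0.073 m and z of each of bung0_mid, bung1_mid in the frame of tray below 0.08 m and x of bung1_mid in the frame of tray between -0.083 and 0.083 m and y of bung1_mid in the frame of tray between -0.073 and 0.073 m and ((distance between cassette0 and slot0 below 0.006 m and angle between the x axis of cassette0 and the x axis of dryer, either way round below 0.12 rad) or (distance between cassette0 and slot1 below 0.006 m and angle between the x axis of cassette0 and the x axis of dryer, either way round below 0.12 rad) or (distance between cassette0 and slot2 below 0.006 m and angle between the x axis of cassette0 and the x axis of dryer, either way round below 0.12 rad)) and ((distance between cassette1 and slot0 below 0.006 m and angle between the x axis of cassette1 and the x axis of dryer, either way round below 0.12 rad) or (distance between cassette1 and slot1 below 0.006 m and angle between the x axis of cassette1 and the x axis of dryer, either way round below 0.12 rad) or (distance between cassette1 and slot2 below 0.006 m and angle between the x axis of cassette1 and the x axis of dryer, either way round below 0.12 rad)) and ((distance between cassette2 and slot0 below 0.006 m and angle between the x axis of cassette2 and the x axis of dryer, either way round below 0.12 rad) or (distance between cassette2 and slot1 below 0.006 m and angle between the x axis of cassette2 and the x axis of dryer, either way round below 0.12 rad) or (distance between cassette2 and slot2 below 0.006 m and angle between the x axis of cassette2 and the x axis of dryer, either way round below 0.12 rad))), for 0.2 s.
2. then the switch lever is thrown right over to on (value of joint switch above 0.85 rad), for 0.2 s.
At the end, for the whole second after the job is handed in: Both bungs lie or stand in the tray (their mid points within its walls and less than 80 mm above its underside), every cassette present is within 6 mm and 0.12 rad of home in a slot, the switch lever is past 0.85 rad, and all are at rest (all of step 1 and value of joint switch above 0.85 rad and linear speed of each of bung0, bung1, cassette0, cassette1, cassette2 below 0.02 m/s); the robot touches nothing.
It fails at once if a bystander is pushed more than 40 mm from its place (distance of any of mug, glue, jar, vase, driver, tin from where it was at the start of the episode above 0.04 m).
Of cassette0, cassette1, cassette2 only 2 to 3 are there at a start; the rules pass over those that are not, and their reading is None.
At some moment in a run one of cassette0, cassette1, cassette2 may be knocked a few centimetres aside while the robot is not near it.
Once in a run the grip may slacken for a moment while it holds something.
It also fails if it takes over 208 s, if anything falls off the work surface, if the arm or the gripper's body presses on something with over 40 N, if the wrist force passes 120 N, or if a joint passes its speed limit or range.

## Working session

There is one attempt and no reset: what is moved stays moved. The work goes in short steps, Python scripts to look and compute and a tool call to move; the robot and the scene stay as the last step left them, time stands still between calls to the robot, and variables do not carry over. Pictures are saved under pics/ and viewed, at most 15 in all, crops included, and the job is handed in when it is done.

Besides the shell and the picture viewer there is one more tool, called after "Emit:" as a command line: name --argument value ..., lists and objects as JSON in quotes. step_arm: Moves the arm, as the interface text tells. Shift numbers are shares of 0.05 m and turn numbers shares of 4 degrees, none past 1 either way. Its arguments: {"type":"object","properties":{"targets":{"type":"array"}},"required":["targets"]}

```bash
mkdir -p pics; cat > h.py <<'E'
import numpy as np, cv2
from workcell import readout, get_image, ctrl
def snap(n,f):
    im=get_image(n); cv2.imwrite('pics/'+f+'.png',im['pixels'][:,:,::-1]); np.savez('pics/'+f+'.npz',K=im['intrinsics'],E=im['extrinsics'],p=im['pixels']); return im
def load(f): 
    d=np.load('pics/'+f+'.npz'); return d['K'],d['E'],d['p']
def ray(f,u,v,fish=False):
    K,E,_=load(f); d=np.array([(u-K[0,2])/K[0,0],(v-K[1,2])/K[1,1],1.])
    if fish:
        r=np.hypot(d[0],d[1]); d=np.array([np.sin(r)*d[0]/max(r,1e-9),np.sin(r)*d[1]/max(r,1e-9),np.cos(r)])
    R=E[:3,:3]; return -R.T@E[:3,3], R.T@d
def at(f,u,v,z,fish=False):
    c,d=ray(f,u,v,fish); return c+d*(z-c[2])/d[2]
def proj(f,P,fish=False):
    K,E,_=load(f); q=E[:3,:3]@np.asarray(P,float)+E[:3,3]
    if fish:
        th=np.arctan2(np.hypot(q[0],q[1]),q[2]); s=th/np.hypot(q[0],q[1]); x,y=q[0]*s,q[1]*s
    else: x,y=q[0]/q[2],q[1]/q[2]
    return np.array([K[0,0]*x+K[0,2],K[1,1]*y+K[1,2]])
E
python3 - <<'E'
from h import *
ims=[]
for n in('scene','side','wrist'):
    im=snap(n,n+'0'); E=im['extrinsics']; print(n,im['intrinsics'].round(1).tolist(),(-E[:3,:3].T@E[:3,3]).round(0),E[:3,:3].round(2).tolist())
o=readout.get_obs(); print(o)
E
```

```text
scene [[450.7, 0.0, 316.9], [0.0, 450.7, 194.8], [0.0, 0.0, 1.0]] [1475.  371.  800.] [[-0.35, 0.94, 0.02], [0.51, 0.21, -0.83], [-0.78, -0.29, -0.55]]
side [[447.9, 0.0, 320.0], [0.0, 447.9, 202.4], [0.0, 0.0, 1.0]] [ 235. -786.  956.] [[0.95, -0.31, 0.01], [-0.21, -0.68, -0.7], [0.22, 0.67, -0.71]]
wrist [[309.7, 0.0, 322.1], [0.0, 309.7, 195.6], [0.0, 0.0, 1.0]] [624.  84. 384.] [[1.0, -0.0, -0.0], [-0.0, -0.95, 0.3], [-0.0, -0.3, -0.95]]
{'t': 0.15, 'qpos': array([-1.89958585e-02,  4.23710549e-01,  1.63048902e+00, -3.13188814e-05,
        1.08860475e+00, -1.90002452e-02]), 'qvel': array([ 2.89850231e-04, -1.87032335e-03, -3.28931100e-03, -1.86287914e-03,
       -6.92818777e-05,  4.25224405e-04]), 'joint_torque': array([ 9.52650989e-04, -5.44981134e+01, -2.73919362e+01,  6.45430083e-02,
        2.04369903e-02, -3.19723256e-05]), 'ee_pos': array([6.24792429e+02, 2.87085209e-02, 4.04061874e+02]), 'orientation': array([-2.22081662e+00, -2.22085865e+00,  1.35103626e-03]), 'ft_force': array([-0.11445112,  0.0667127 ,  0.31926437]), 'moment': array([-0.04698772,  0.0127327 ,  0.00621222]), 'grasp_force': 0.0, 'width': 87.7433094251113}
```

View pics/scene0.png

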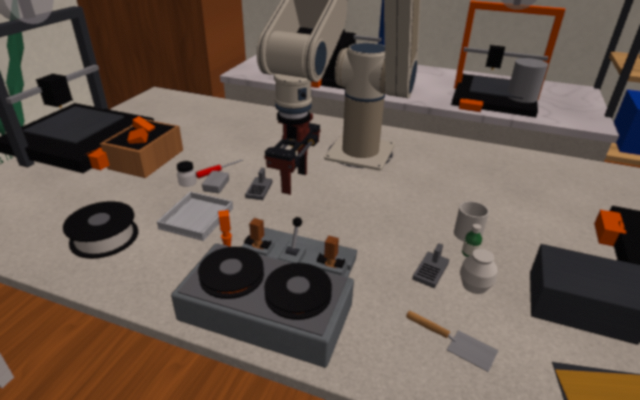

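View pics/side0.png

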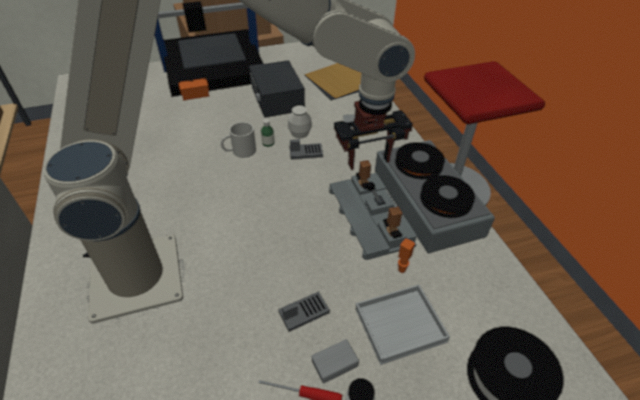

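View pics/wrist0.png

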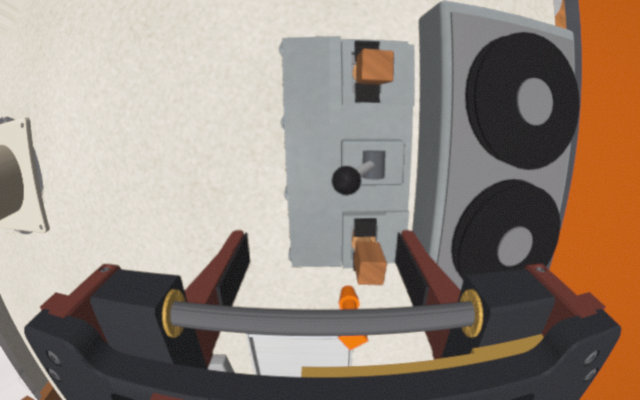

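The scene view shows the dryer with brown bungs at (257,233) and (332,250) and the lever knob at (297,222). The tray is at (196,215). There are two cassettes, at (260,184) and (432,264). The orange look-alike at (225,225) is outside the dryer and is not meant. I'll confirm all of this in one enlarged montage.

```bash
python3 - <<'E'
from h import *
def c(f,x,y,w,h,s): return cv2.resize(load(f)[2][y:y+h,x:x+w,::-1],(w*s,h*s),interpolation=cv2.INTER_CUBIC)
a=c('side0',265,280,190,100,2); b=c('side0',280,130,190,150,2); d=c('wrist0',265,20,160,250,2)
d2=c('scene0',395,235,70,60,4); e=np.zeros((600,800,3),np.uint8)
e[:200,:380]=a; e[200:500,:380]=b; e[:500,380:700]=d[:500]; e[500:600,0:0]=0
cv2.imwrite('pics/m1.png',e)
E
```

```text
(no output)
```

View pics/m1.png

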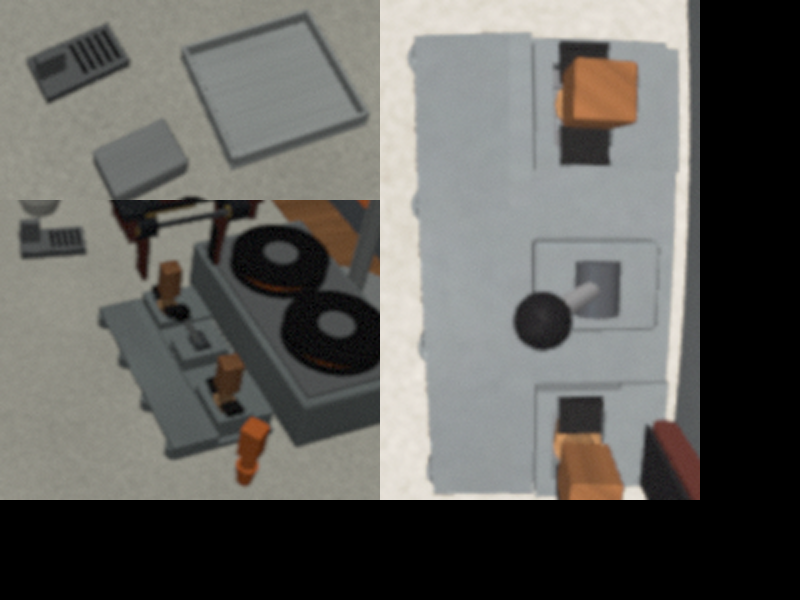

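```bash
python3 - <<'E'
from h import *
from scipy.optimize import least_squares
obs=[('wrist0',1,(282.5,39),(0,144.5,26.5)),('wrist0',1,(291,266),(0,-144.5,26.5)),('wrist0',1,(346.5,180),(66.6,0,122.2)),('wrist0',1,(377.5,65),(98,100,118)),('side0',0,(330,187),(0,144.5,26.5)),('side0',0,(364,256),(0,-144.5,26.5))]
def W(p,q): c,s=np.cos(p[2]),np.sin(p[2]); return np.array([p[0]+c*q[0]-s*q[1],p[1]+s*q[0]+c*q[1],q[2]])
def f(p): return np.concatenate([proj(o[0],W(p,o[3]),o[1])-o[2] for o in obs])
r=least_squares(f,[580,170,0]); print(r.x.round(3),f(r.x).round(1))
np.save('dry.npy',r.x)
for n,q in dict(neck0=(98,100,0),neck1=(98,-100,0),s0=(0,94,0),hinge=(105,0,0)).items(): print(n,W(r.x,q).round(1))
for l,uv,z in [('A',[(279,311),(319,292.5),(330,310),(289,329)],16),('B',[(321,144),(323,157.5)],8),('tray',[(265+182/2,280+50/2),(265+308/2,280+14/2),(265+366/2,280+118/2),(265+232/2,280+163/2)],28)]:
    print(l,[at('side0',*p,z).round(0)[:2].tolist() for p in uv])
print('sceneA',at('scene0',260,186,10).round(0),'B',at('scene0',430,270,10).round(0))
print('orange',at('side0',402,269,0).round(0), at('scene0',227,243,0).round(0))
print([ (n,at('side0',*p,0).round()[:2]) for n,p in dict(mug=(240,152),glue=(267,143),vase=(300,137),tin=(335,362)).items()])
E
```

```text
[5.77489e+02 1.25810e+01 2.00000e-02] [-3.4 -1.  -0.8  1.7 -0.8  0.5  3.5  0.3 -1.9 -3.5  1.5 -1.3]
neck0 [673.4 114.6   0. ]
neck1 [677.5 -85.4   0. ]
s0 [575.6 106.6   0. ]
hinge [682.5  14.7   0. ]
A [[324.0, -219.0], [431.0, -199.0], [441.0, -254.0], [335.0, -272.0]]
B [[622.0, 371.0], [606.0, 301.0]]
tray [[502.0, -266.0], [668.0, -266.0], [667.0, -411.0], [502.0, -413.0]]
sceneA [ 373. -230.   10.] B [569. 351.  10.]
orange [ 664. -186.    0.] [ 656. -189.    0.]
[('mug', array([351., 421.])), ('glue', array([449., 442.])), ('vase', array([567., 441.])), ('tin', array([ 412., -372.]))]
```

Emit:
step_arm --targets '[[[0.04,0.09,0,0,0,0.912,0.7],[0.04,0.09,0,0,0,0.912,0.7],[0.04,0.09,0,0,0,0.912,0.7],[0.04,0.09,0,0,0,0.912,0.7],[0.04,0.09,0,0,0,0.912,0.7]]]'

```text
t: 0.78
ee_pos: [634.9, 22.7, 404.3]
orientation: [-1.838, -2.547, 0.001]
ft_force: [-1.5, -0.5, -0.8]
width: 61.7
grasp_force: 0.0
```

Emit:
step_arm --targets '[[[0.04,0.09,0,0,0,0.912,0.7],[0.04,0.09,0,0,0,0.912,0.7],[0.04,0.09,0,0,0,0.912,0.7],[0.04,0.09,0,0,0,0.912,0.7],[0.04,0.09,0,0,0,0.912,0.7]]]'

```text
t: 1.4
ee_pos: [644.9, 45.2, 404.3]
orientation: [-1.411, -2.806, 0.001]
ft_force: [0.1, 0.5, 0.5]
width: 61.8
grasp_force: 0.0
```

Emit:
step_arm --targets '[[[0.04,0.09,0,0,0,0.912,0.7],[0.04,0.09,0,0,0,0.912,0.7],[0.04,0.09,0,0,0,0.912,0.7],[0.04,0.09,0,0,0,0.912,0.7],[0.04,0.09,0,0,0,0.912,0.7]]]'

```text
t: 2.02
ee_pos: [654.9, 67.7, 404.3]
orientation: [-0.949, -2.994, 0.0]
ft_force: [-0.3, 0.4, -0.3]
width: 61.6
grasp_force: 0.0
```

Emit:
step_arm --targets '[[[0.04,0.09,0,0,0,0.912,0.7],[0.04,0.09,0,0,0,0.912,0.7],[0.04,0.09,0,0,0,0.912,0.7],[0.04,0.09,0,0,0,0.912,0.7],[0.04,0.09,0,0,0,0.912,0.7]]]'

```text
t: 2.65
ee_pos: [664.9, 90.2, 404.3]
orientation: [-0.462, -3.107, 0.0]
ft_force: [-0.1, -0.2, 0.1]
width: 61.6
grasp_force: 0.0
```

Emit:
step_arm --targets '[[[0.04,0.09,0,0,0,0.912,0.7],[0.04,0.09,0,0,0,0.912,0.7],[0.04,0.09,0,0,0,0.912,0.7],[0.04,0.09,0,0,0,0.912,0.7],[0.04,0.09,0,0,0,0.912,0.7]]]'

```text
t: 3.28
ee_pos: [674.9, 112.7, 404.3]
orientation: [0.036, -3.141, 0.0]
ft_force: [1.0, -0.3, 1.1]
width: 61.6
grasp_force: 0.0
```

```bash
python3 - <<'E'
from h import *
snap('wrist','w1'); snap('scene','s1'); snap('side','d1')
a=cv2.imread('pics/w1.png'); b=load('s1')[2][220:300,395:500,::-1]; c=load('d1')[2][130:170,280:335,::-1]
e=np.zeros((600,800,3),np.uint8); e[:400,:640]=a; e[400:600,:262]=cv2.resize(b,(262,200),interpolation=2); e[400:600,270:545]=cv2.resize(c,(275,200),interpolation=2)
cv2.imwrite('pics/m2.png',e); o=readout.get_obs(); print(o['ee_pos'],o['orientation'],o['qpos'])
E
```

```text
[674.92720405 112.65181969 404.32052138] [ 3.17111573e-02 -3.14089133e+00  1.46163141e-04] [ 1.47996512e-01  5.10618032e-01  1.48803133e+00 -1.95384769e-05
  1.14349218e+00 -1.44298348e+00]
```

View pics/m2.png

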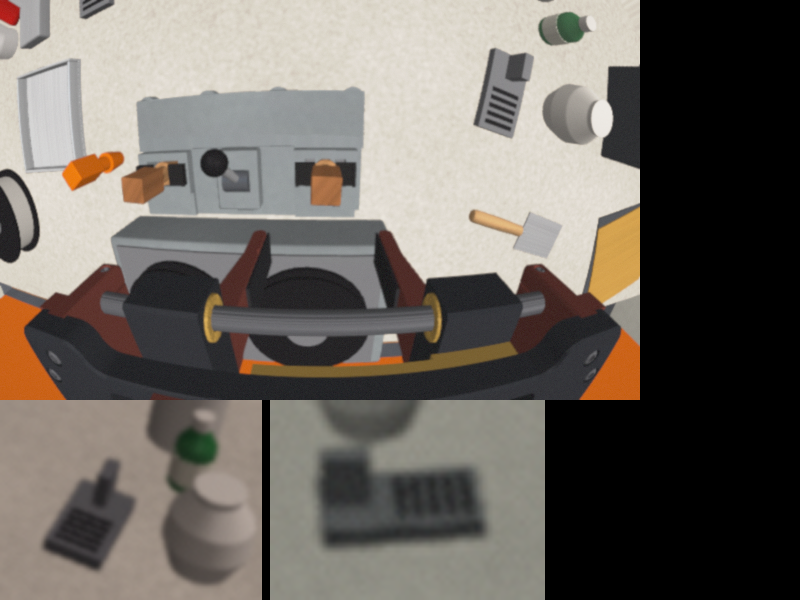

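The wrist view shows bung0's top face at about (326,190) and the knob at (214,162). Cassette B's slab corners are at (491,49), (476,124), (512,137) and (530,58), with the rib at (519,66) nearest the robot. The tray is at (55,115), and the orange look-alike at (93,168) is off the dryer.

```bash
python3 - <<'E'
from h import *
from scipy.optimize import least_squares
obs=[('wrist0',1,(282.5,39),(0,144.5,26.5)),('wrist0',1,(291,266),(0,-144.5,26.5)),('wrist0',1,(346.5,180),(66.6,0,122.2)),('w1',1,(139,103),(0,-144.5,26.5)),('w1',1,(363,91),(0,144.5,26.5)),('w1',1,(214,162),(66.6,0,122.2)),('w1',1,(326,191),(98,100,118)),('wrist0',1,(377.5,65),(98,100,118))]
def W(p,q): c,s=np.cos(p[2]),np.sin(p[2]); return np.array([p[0]+c*q[0]-s*q[1],p[1]+s*q[0]+c*q[1],q[2]])
def f(p): return np.concatenate([proj(o[0],W(p,o[3]),o[1])-o[2] for o in obs])
r=least_squares(f,[580,17,0],loss='soft_l1'); print(r.x.round(3),f(r.x).round(1)); np.save('dry.npy',r.x)
for n,q in dict(neck0=(98,100,0),neck1=(98,-100,0),s0=(0,88,0),s2=(0,-88,0),knob=(66.6,0,0)).items(): print(n,W(r.x,q).round(1))
print('bumps',[at('w1',u,v,15,1).round(0)[:2].tolist() for u,v in [(150,99),(208,93),(283,91),(352,90)]])
print('B',[at('w1',*p,16,1).round(0)[:2].tolist() for p in[(491,49),(476,124),(512,137),(530,58)]], 'rib',at('w1',518,54,56,1).round(0))
print('tray',[at('w1',*p,28,1).round(0)[:2].tolist() for p in[(19,77),(78,60),(82,163),(27,171)]])
print('B scene',[at('scene0',395+u/2.5,220+v/2.5,16).round(0)[:2].tolist() for u,v in[(45,540-400),(98,165),(133,100),(85,76)]])
print('B side',[at('d1',280+u/5,130+v/5,16).round(0)[:2].tolist() for u,v in[(480-270,470-400),(485-270,520-400),(325-270,530-400)]])
E
```

```text
[5.77757e+02 1.23500e+01 3.00000e-02] [-4.4 -0.8  0.5  1.8 -0.5  0.  -4.3 -1.3  0.5 -3.6 -0.   0.4 -0.2  2.6
  2.7 -0.5]
neck0 [672.7 115.2   0. ]
neck1 [678.7 -84.7   0. ]
s0 [575.1 100.3   0. ]
s2 [580.4 -75.6   0. ]
knob [644.3  14.3   0. ]
bumps [[580.0, -114.0], [579.0, -30.0], [579.0, 64.0], [577.0, 145.0]]
B [[505.0, 325.0], [606.0, 308.0], [618.0, 368.0], [504.0, 391.0]] rib [512. 341.  56.]
tray [[507.0, -398.0], [510.0, -238.0], [661.0, -242.0], [670.0, -397.0]]
B scene [[614.0, 315.0], [630.0, 370.0], [520.0, 390.0], [500.0, 337.0]]
B side [[622.0, 360.0], [608.0, 309.0], [505.0, 330.0]]
```

Emit:
step_arm --targets '[[[-0.02,0.03,-0.6,0,0,0,0.7],[-0.02,0.02,-0.6,0,0,0,0.7],[0,0,-0.6,0,0,0,0.7],[0,0,-0.6,0,0,0,0.7],[0,0,-0.4,0,0,0,0.7]]]'

```text
t: 4.05
ee_pos: [672.5, 114.8, 263.0]
orientation: [0.031, -3.14, 0.0]
ft_force: [0.2, 0.2, -0.3]
width: 61.5
grasp_force: 0.0
```

```bash
python3 - <<'E'
from h import *
snap('wrist','w2'); o=readout.get_obs(); print(o['ee_pos'],o['ft_force'])
E
```

```text
[671.82636433 114.65428118 260.75031642] [-1.41933406 -0.49131628 -2.18527058]
```

View pics/w2.png

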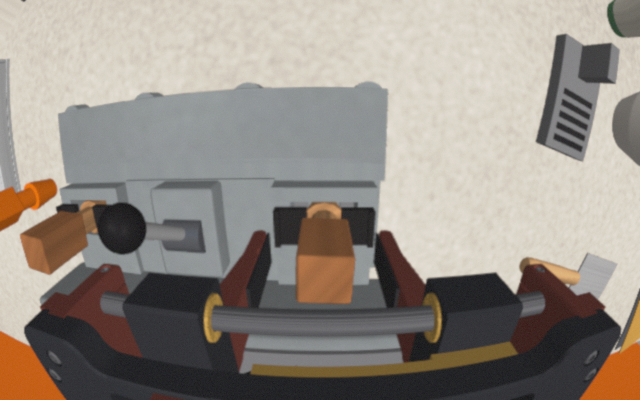

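Emit:
step_arm --targets '[[[0,0,0,0,0,0,0.1],[0,0,0,0,0,0,0.1],[0,0,0,0,0,0,0.1],[0,0,0,0,0,0,0.1],[0,0,0,0,0,0,0.1]]]'

```text
t: 4.72
ee_pos: [673.4, 115.1, 265.6]
orientation: [-0.033, 3.14, 0.0]
ft_force: [-0.4, 1.3, 5.2]
width: 28.1
grasp_force: 29.6
```

Emit:
step_arm --targets '[[[-0.006,0.2,-0.004,-0.573,-0.017,0,0.1],[-0.006,0.2,-0.012,-0.573,-0.017,0,0.1],[-0.006,0.2,-0.02,-0.573,-0.017,0,0.1],[-0.006,0.2,-0.028,-0.573,-0.017,0,0.1],[-0.006,0.2,-0.036,-0.573,-0.017,0,0.1]]]'

```text
t: 5.35
ee_pos: [672.1, 165.8, 262.0]
orientation: [-0.032, 3.119, -0.314]
ft_force: [-2.2, 3.0, 15.1]
width: 27.6
grasp_force: 29.6
```

Emit:
step_arm --targets '[[[0.006,-0.2,0.036,0.573,0.017,0,0.1],[0.006,-0.2,0.028,0.573,0.017,0,0.1],[0.006,-0.2,0.02,0.573,0.017,0,0.1],[0.006,-0.2,0.012,0.573,0.017,0,0.1],[0.006,-0.2,0.004,0.573,0.017,0,0.1]]]'

```text
t: 5.98
ee_pos: [673.5, 114.8, 265.6]
orientation: [-0.033, 3.139, 0.002]
ft_force: [1.0, 0.4, 2.2]
width: 28.0
grasp_force: 30.0
```

Emit:
step_arm --targets '[[[0.006,-0.2,-0.004,0.573,0.017,0,0.1],[0.006,-0.2,-0.012,0.573,0.017,0,0.1],[0.006,-0.2,-0.02,0.573,0.017,0,0.1],[0.006,-0.2,-0.028,0.573,0.017,0,0.1],[0.006,-0.2,-0.036,0.573,0.017,0,0.1]]]'

```text
t: 6.6
ee_pos: [675.2, 64.7, 261.9]
orientation: [0.033, -3.124, -0.317]
ft_force: [-2.1, -0.8, 12.4]
width: 27.8
grasp_force: 30.0
```

Emit:
step_arm --targets '[[[-0.006,0.2,0.036,-0.573,-0.017,0,0.1],[-0.006,0.2,0.028,-0.573,-0.017,0,0.1],[-0.006,0.2,0.02,-0.573,-0.017,0,0.1],[-0.006,0.2,0.012,-0.573,-0.017,0,0.1],[-0.006,0.2,0.004,-0.573,-0.017,0,0.1]]]'

```text
t: 7.22
ee_pos: [673.5, 115.7, 265.6]
orientation: [-0.033, 3.139, -0.001]
ft_force: [0.4, 1.3, 2.4]
width: 27.9
grasp_force: 30.0
```

Emit:
step_arm --targets '[[[0,0,0.1,0,0,0,0.1],[0,0,0.2,0,0,0,0.1],[0,0,0.2,0,0,0,0.1],[0,0,0.2,0,0,0,0.1],[0,0,0.3,0,0,0,0.1]]]'

```text
t: 7.85
ee_pos: [672.9, 114.7, 315.4]
orientation: [0.032, -3.141, -0.0]
ft_force: [-0.3, -0.4, -0.2]
width: 27.7
grasp_force: 30.0
```

Emit:
step_arm --targets '[[[0,0,0.7,0,0,0,0.1],[0,0,0.7,0,0,0,0.1],[0,0,0.6,0,0,0,0.1],[-0.2,-0.5,0,0,0,0,0.1],[-0.2,-0.7,0,0,0,0,0.1]]]'

```text
t: 8.48
ee_pos: [651.8, 53.9, 414.3]
orientation: [0.035, -3.141, 0.0]
ft_force: [0.0, -0.6, -0.6]
width: 27.9
grasp_force: 30.0
```

Emit:
step_arm --targets '[[[-0.2,-0.8,0,0,0,0,0.1],[-0.2,-0.8,0,0,0,0,0.1],[-0.2,-0.8,0,0,0,0,0.1],[-0.2,-0.8,0,0,0,0,0.1],[-0.2,-0.8,0,0,0,0,0.1]]]'

```text
t: 9.1
ee_pos: [601.1, -147.2, 413.4]
orientation: [0.032, -3.139, -0.001]
ft_force: [-0.2, -0.3, -1.6]
width: 27.6
grasp_force: 30.0
```

Emit:
step_arm --targets '[[[-0.2,-0.8,0,0,0,0,0.1],[-0.2,-0.8,0,0,0,0,0.1],[-0.2,-0.8,0,0,0,0,0.1],[-0.2,-0.8,0,0,0,0,0.1],[-0.06,-0.4,0,0,0,0,0.1]]]'

```text
t: 9.72
ee_pos: [558.0, -327.2, 413.6]
orientation: [0.029, -3.139, -0.001]
ft_force: [-1.2, -0.1, -0.2]
width: 27.6
grasp_force: 30.0
```

```bash
python3 - <<'E'
from h import *
snap('wrist','w3'); o=readout.get_obs(); print(o['ee_pos'],o['width'],o['qpos'].round(2))
E
```

```text
[ 558.20569787 -328.40688178  413.78391773] 27.91583307676638 [-0.55  0.45  1.57 -0.    1.13 -2.14]
```

View pics/w3.png

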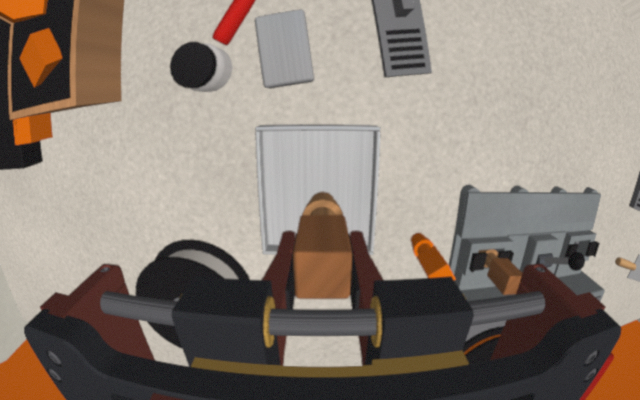

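Emit:
step_arm --targets '[[[0,0.06,-0.7,0,0,0,0.1],[0,0,-0.8,0,0,0,0.1],[0,0,-0.8,0,0,0,0.1],[0,0,-0.4,0,0,0,0.1],[0,0,-0.2,0,0,0,0.1]]]'

```text
t: 10.4
ee_pos: [560.0, -321.4, 268.8]
orientation: [0.034, -3.14, -0.001]
ft_force: [0.4, 0.2, -1.1]
width: 28.0
grasp_force: 30.0
```

Emit:
step_arm --targets '[[[0,0,-0.05,0,0,0,0.1],[0,0,-0.04,0,0,0,0.1],[0,0,0,0,0,0,0.1],[0,0,0,0,0,0,0.1],[0,0,0,0,0,0,0.1]]]'

```text
t: 11.02
ee_pos: [560.1, -322.1, 265.6]
orientation: [-0.033, 3.141, -0.001]
ft_force: [0.6, -1.0, -0.3]
width: 27.8
grasp_force: 30.0
```

```bash
python3 - <<'E'
from h import *
print([at('w3',*p,28,1).round(0)[:2].tolist() for p in[(257,127),(378,127),(374,250),(263,250)]])
E
```

```text
[[504.0, -406.0], [502.0, -262.0], [664.0, -256.0], [667.0, -405.0]]
```

Emit:
step_arm --targets '[[[0,0,-0.03,0,0,0,0.1],[0,0,-0.03,0,0,0,0.1],[0,0,-0.03,0,0,0,0.1],[0,0,0,0,0,0,0.1],[0,0,0,0,0,0,0.1]]]'

```text
t: 11.65
ee_pos: [560.0, -322.0, 260.6]
orientation: [0.033, -3.141, -0.0]
ft_force: [-0.3, 0.8, 0.5]
width: 27.8
grasp_force: 30.0
```

Emit:
step_arm --targets '[[[0,0,0,0,0,0,0.45],[0,0,0,0,0,0,0.6],[0,0,0,0,0,0,0.7],[0,0,0,0,0,0,0.7],[0,0,0.1,0,0,0,0.7]]]'

```text
t: 12.28
ee_pos: [559.9, -321.9, 265.5]
orientation: [0.033, -3.141, -0.001]
ft_force: [-0.3, 1.0, 0.5]
width: 61.6
grasp_force: 0.0
```

Emit:
step_arm --targets '[[[0,0,0.4,0,0,0,0.7],[0,0,0.8,0,0,0,0.7],[0,0,0.9,0,0,0,0.7],[0,0,0.9,0,0,0,0.7],[0.2,0.5,0,0,0,0,0.7]]]'

```text
t: 12.9
ee_pos: [570.5, -298.3, 422.1]
orientation: [-0.029, 3.133, -0.008]
ft_force: [0.8, 0.7, -0.9]
width: 61.9
grasp_force: 0.0
```

Emit:
step_arm --targets '[[[0.48,0.8,0,0,0,0,0.7],[0.48,0.8,0,0,0,0,0.7],[0.48,0.8,0,0,0,0,0.7],[0.48,0.8,0,0,0,0,0.7],[0.24,0.8,0,0,0,0,0.7]]]'

```text
t: 13.52
ee_pos: [678.8, -95.5, 417.5]
orientation: [-0.033, 3.139, -0.001]
ft_force: [0.6, -0.8, -0.5]
width: 61.4
grasp_force: 0.0
```

```bash
python3 - <<'E'
from h import *
snap('wrist','w4'); o=readout.get_obs(); print(o['ee_pos'],o['width'])
E
```

```text
[679.57761299 -91.23195719 417.4292716 ] 61.32632431643015
```

View pics/w4.png

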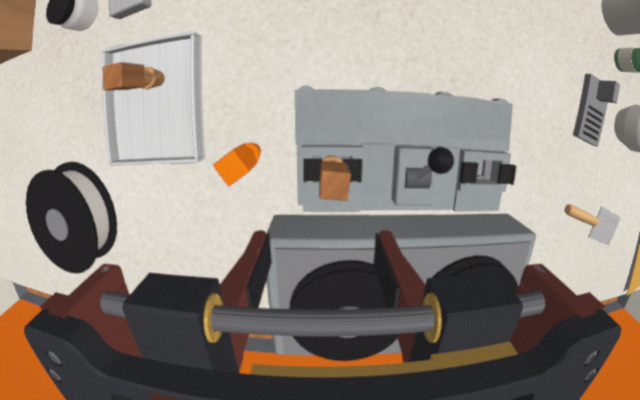

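Emit:
step_arm --targets '[[[-0.02,0.07,-0.6,0,0,0,0.7],[0,0.06,-0.8,0,0,0,0.7],[0,0,-0.8,0,0,0,0.7],[0,0,-0.6,0,0,0,0.7],[0,0,-0.24,0,0,0,0.7]]]'

```text
t: 14.2
ee_pos: [676.6, -90.5, 263.0]
orientation: [0.033, -3.14, -0.0]
ft_force: [0.1, 0.2, 0.9]
width: 61.5
grasp_force: 0.0
```

Emit:
step_arm --targets '[[[0,0,0,0,0,0,0.7],[0,0,0,0,0,0,0.1],[0,0,0,0,0,0,0.1],[0,0,0,0,0,0,0.1],[0,0,0,0,0,0,0.1]]]'

```text
t: 14.82
ee_pos: [677.0, -90.0, 264.1]
orientation: [-0.032, 3.141, 0.002]
ft_force: [0.2, 4.3, 2.4]
width: 29.0
grasp_force: 29.4
```

Emit:
step_arm --targets '[[[0,0,0,0,0,0,0.7],[0,0,0,0,0,0,0.7],[0,0.1,0,0,0,0,0.7],[0,0,0,0,0,0,0.7],[0,0,0,0,0,0,0.7]]]'

```text
t: 15.45
ee_pos: [677.0, -85.4, 263.6]
orientation: [0.033, -3.141, 0.0]
ft_force: [0.2, 0.6, 0.2]
width: 61.4
grasp_force: 0.0
```

Emit:
step_arm --targets '[[[0,0,0,0,0,0,0.1],[0,0,0,0,0,0,0.1],[0,0,0,0,0,0,0.1],[0,0,0,0,0,0,0.1],[0,0,0,0,0,0,0.1]]]'

```text
t: 16.08
ee_pos: [677.0, -85.5, 263.7]
orientation: [-0.033, 3.141, -0.0]
ft_force: [0.6, -0.2, 0.1]
width: 27.7
grasp_force: 30.0
```

Clean grip now. Next I rock +y, then -y, return to centre and lift.

Emit:
step_arm --targets '[[[-0.006,0.2,-0.004,-0.573,-0.017,0,0.1],[-0.006,0.2,-0.012,-0.573,-0.017,0,0.1],[-0.006,0.2,-0.02,-0.573,-0.017,0,0.1],[-0.006,0.2,-0.028,-0.573,-0.017,0,0.1],[-0.006,0.2,-0.036,-0.573,-0.017,0,0.1]]]'

```text
t: 16.7
ee_pos: [675.7, -35.2, 260.1]
orientation: [-0.032, 3.121, -0.316]
ft_force: [-2.4, 0.8, 9.9]
width: 27.7
grasp_force: 30.0
```

Emit:
step_arm --targets '[[[0.006,-0.2,0.036,0.573,0.017,0,0.1],[0.006,-0.2,0.028,0.573,0.017,0,0.1],[0.006,-0.2,0.02,0.573,0.017,0,0.1],[0.006,-0.2,0.012,0.573,0.017,0,0.1],[0.006,-0.2,0.004,0.573,0.017,0,0.1]]]'

```text
t: 17.32
ee_pos: [677.0, -85.7, 263.8]
orientation: [-0.033, 3.141, 0.002]
ft_force: [0.7, 0.9, -0.1]
width: 27.8
grasp_force: 30.0
```

Emit:
step_arm --targets '[[[0.006,-0.2,-0.004,0.573,0.017,0,0.1],[0.006,-0.2,-0.012,0.573,0.017,0,0.1],[0.006,-0.2,-0.02,0.573,0.017,0,0.1],[0.006,-0.2,-0.028,0.573,0.017,0,0.1],[0.006,-0.2,-0.036,0.573,0.017,0,0.1]]]'

```text
t: 17.95
ee_pos: [678.7, -135.3, 260.1]
orientation: [0.033, -3.122, -0.318]
ft_force: [-3.4, 3.4, 10.1]
width: 27.9
grasp_force: 30.0
```

Emit:
step_arm --targets '[[[-0.006,0.2,0.036,-0.573,-0.017,0,0.1],[-0.006,0.2,0.028,-0.573,-0.017,0,0.1],[-0.006,0.2,0.02,-0.573,-0.017,0,0.1],[-0.006,0.2,0.012,-0.573,-0.017,0,0.1],[-0.006,0.2,0.004,-0.573,-0.017,0,0.1]]]'

```text
t: 18.58
ee_pos: [677.0, -85.0, 263.8]
orientation: [-0.033, 3.141, -0.002]
ft_force: [-0.0, 0.8, -1.0]
width: 27.3
grasp_force: 30.0
```

Emit:
step_arm --targets '[[[0,0,0.1,0,0,0,0.1],[0,0,0.2,0,0,0,0.1],[0,0,0.2,0,0,0,0.1],[0,0,0.2,0,0,0,0.1],[0,0,0.3,0,0,0,0.1]]]'

```text
t: 19.2
ee_pos: [676.8, -85.8, 314.4]
orientation: [0.032, -3.141, -0.0]
ft_force: [0.3, -0.7, -1.0]
width: 27.8
grasp_force: 30.0
```

Emit:
step_arm --targets '[[[0,0,0.7,0,0,0,0.1],[0,0,0.7,0,0,0,0.1],[0,0,0.6,0,0,0,0.1],[-0.2,-0.5,0,0,0,0,0.1],[-0.2,-0.8,0,0,0,0,0.1]]]'

```text
t: 19.82
ee_pos: [656.8, -150.2, 415.3]
orientation: [-0.036, 3.14, -0.0]
ft_force: [-0.7, -0.4, -1.1]
width: 28.1
grasp_force: 30.0
```

Emit:
step_arm --targets '[[[-0.2,-0.9,0,0,0,0,0.1],[-0.2,-0.9,0,0,0,0,0.1],[-0.2,-0.9,0,0,0,0,0.1],[-0.2,-0.9,0,0,0,0,0.1],[0,0,0,0,0,0,0.1]]]'

```text
t: 20.45
ee_pos: [615.9, -333.5, 414.5]
orientation: [-0.027, 3.141, -0.001]
ft_force: [0.7, 1.5, -1.7]
width: 28.1
grasp_force: 30.0
```

Emit:
step_arm --targets '[[[0,0,-0.7,0,0,0,0.1],[0,0,-0.8,0,0,0,0.1],[0,0,-0.8,0,0,0,0.1],[0,0,-0.4,0,0,0,0.1],[0,0,-0.2,0,0,0,0.1]]]'

```text
t: 21.08
ee_pos: [617.2, -329.9, 268.2]
orientation: [0.034, -3.141, -0.001]
ft_force: [-0.1, -0.4, -0.8]
width: 28.0
grasp_force: 30.0
```

Emit:
step_arm --targets '[[[0,0,-0.04,0,0,0,0.1],[0,0,-0.03,0,0,0,0.1],[0,0,0,0,0,0,0.1],[0,0,0,0,0,0,0.1],[0,0,0,0,0,0,0.1]]]'

```text
t: 21.7
ee_pos: [617.0, -330.6, 265.5]
orientation: [-0.033, 3.141, -0.0]
ft_force: [0.4, -0.1, -0.9]
width: 27.9
grasp_force: 30.0
```

Emit:
step_arm --targets '[[[0,0,-0.04,0,0,0,0.1],[0,0,-0.04,0,0,0,0.1],[0,0,-0.04,0,0,0,0.1],[0,0,0,0,0,0,0.1],[0,0,0,0,0,0,0.1]]]'

```text
t: 22.32
ee_pos: [617.0, -330.5, 259.1]
orientation: [0.033, -3.141, -0.0]
ft_force: [0.0, 0.6, -0.6]
width: 28.2
grasp_force: 30.0
```

Emit:
step_arm --targets '[[[0,0,0,0,0,0,0.1],[0,0,0,0,0,0,0.45],[0,0,0,0,0,0,0.6],[0,0,0,0,0,0,0.7],[0,0,0.1,0,0,0,0.7]]]'

```text
t: 22.95
ee_pos: [616.8, -330.4, 264.0]
orientation: [0.033, -3.141, -0.001]
ft_force: [-0.0, -0.4, 1.1]
width: 60.8
grasp_force: 0.0
```

Emit:
step_arm --targets '[[[0,0,0.4,0,0,0,0.7],[0,0,0.8,0,0,0,0.7],[0,0,0.9,0,0,0,0.7],[-0.4,0.2,0.9,0,0,0,0.7],[-0.8,0.3,0,0,0,0,0.7]]]'

```text
t: 23.58
ee_pos: [558.0, -305.9, 420.2]
orientation: [-0.033, 3.132, -0.008]
ft_force: [-1.0, -0.9, 0.9]
width: 61.7
grasp_force: 0.0
```

Emit:
step_arm --targets '[[[-0.9,0.3,0,0,0,0.5,0.7],[-0.9,0.3,0,0,0,0.5,0.7],[-0.9,0.3,0,0,0,0.5,0.7],[-0.6,0.3,0,0,0,0.5,0.7],[0,0,0,0,0,0.5,0.7]]]'

```text
t: 24.2
ee_pos: [390.4, -244.7, 415.6]
orientation: [-0.308, 3.126, -0.001]
ft_force: [0.4, 0.2, 0.1]
width: 61.4
grasp_force: 0.0
```

```bash
python3 - <<'E'
from h import *
snap('wrist','w5'); o=readout.get_obs(); print(o['ee_pos'],o['orientation'],o['qpos'].round(2)); snap('side','d5')
a=load('w5')[2][:,:,::-1]; b=load('d5')[2][120:400,260:460,::-1]
e=np.zeros((600,800,3),np.uint8); e[:400,:640]=a; e[400:,:280]=cv2.resize(b[150:],(308,200))[:, :280]; e[400:,300:]=cv2.resize(b[:80],(500,200)); cv2.imwrite('pics/m5.png',e)
E
```

```text
[ 391.74144605 -245.40835512  415.73387799] [-3.10362730e-01  3.12401870e+00 -2.80514021e-03] [-0.59  0.17  1.97  0.    1.   -2.35]
```

View pics/m5.png

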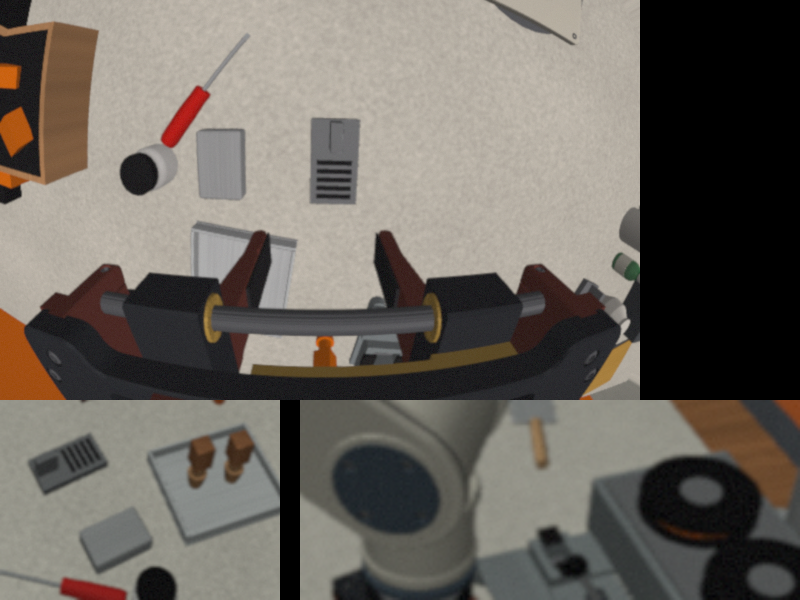

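Both bungs stand in the tray. Cassette A's corners are at (311,118), (359,119), (354,204) and (310,203), with the rib at (337,137).

```bash
python3 - <<'E'
from h import *
P=np.array([at('w5',*p,16,1)[:2] for p in[(311,118),(359,119),(354,204),(310,203)]]); print(P.round(0).tolist(),P.mean(0).round(1))
d=(P[3]+P[2]-P[0]-P[1]); y=np.arctan2(d[1],d[0]); e=P[1]-P[0]; y2=np.arctan2(-e[0],e[1]); print('yaw',y,y2, 'len',np.hypot(*d)/2,np.hypot(*e)); c=P.mean(0); print('rib',c-36*np.array([np.cos(y),np.sin(y)]))
print(proj('w5',[*(c-36*np.array([np.cos(y),np.sin(y)])),56],1), at('w5',337,136,56,1))
E
```

```text
[[332.0, -271.0], [321.0, -213.0], [429.0, -196.0], [439.0, -252.0]] [ 380.3 -233. ]
yaw 0.16944739130639594 0.1814724278935438 len 109.26564512265723 58.47081654867058
rib [ 344.84254661 -239.07441132]
[335.96214905 137.36417578] [ 343.12980815 -238.26469184   56.        ]
```

Emit:
step_arm --targets '[[[-0.5,0.07,-0.6,0,0,-0.35,0.6],[-0.45,0.06,-0.8,0,0,0,0.6],[0,0,-0.8,0,0,0,0.6],[0,0,-0.8,0,0,0,0.6],[0,0,-0.6,0,0,0,0.6]]]'

```text
t: 24.92
ee_pos: [345.7, -239.8, 232.8]
orientation: [-0.268, 3.13, -0.001]
ft_force: [-0.1, -0.8, 0.0]
width: 52.9
grasp_force: 0.0
```

Emit:
step_arm --targets '[[[0,0,-0.4,0,0,0,0.6],[0,0,-0.12,0,0,0,0.6],[0,0,0,0,0,0,0.6],[0,0,0,0,0,0,0.6],[0,0,0,0,0,0,0.6]]]'

```text
t: 25.55
ee_pos: [344.8, -239.2, 208.9]
orientation: [-0.268, 3.129, -0.002]
ft_force: [-0.5, -0.1, 0.1]
width: 52.6
grasp_force: 0.0
```

Emit:
step_arm --targets '[[[0,0,0,0,0,0,0],[0,0,0,0,0,0,0],[0,0,0,0,0,0,0],[0,0,0,0,0,0,0],[0,0,0,0,0,0,0]]]'

```text
t: 26.18
ee_pos: [344.4, -238.9, 208.2]
orientation: [0.268, -3.13, -0.0]
ft_force: [-1.1, 0.2, 1.6]
width: 13.8
grasp_force: 30.0
```

Emit:
step_arm --targets '[[[0,0,0.3,0,0,0,0],[0,0,0.5,0,0,0,0],[0.2,0.3,0.2,0,0,-0.3,0],[0.4,0.5,0,0,0,-0.3,0],[0.4,0.5,0,0,0,-0.3,0]]]'

```text
t: 26.8
ee_pos: [394.9, -173.4, 259.3]
orientation: [-0.168, 3.136, -0.001]
ft_force: [-0.1, -0.0, -2.5]
width: 14.1
grasp_force: 30.0
```

Emit:
step_arm --targets '[[[0.4,0.5,0,0,0,-0.3,0],[0.4,0.5,0,0,0,-0.3,0],[0.3,0.5,0,0,0,-0.3,0],[0.1,0.4,0,0,0,-0.3,0],[0,0.04,0,0,0,0,0]]]'

```text
t: 27.42
ee_pos: [454.6, -76.1, 258.8]
orientation: [-0.042, 3.141, -0.0]
ft_force: [0.8, -1.8, -1.4]
width: 14.1
grasp_force: 30.0
```

Emit:
step_arm --targets '[[[0,0,0,0,0,0,0],[0,0,0,0,0,0,0],[0,0,0,0,0,0,0],[0,0,0,0,0,0,0],[0,0,0,0,0,0,0]]]'

```text
t: 28.05
ee_pos: [454.4, -77.2, 258.1]
orientation: [0.038, -3.141, -0.0]
ft_force: [0.0, -0.9, -2.0]
width: 13.9
grasp_force: 30.0
```

```bash
python3 - <<'E'
from h import *
snap('wrist','w6'); o=readout.get_obs(); print(o['ee_pos'],o['orientation'],o['width'])
b=load('w6')[2][60:360,140:540,::-1]
cv2.imwrite('pics/m6.png',cv2.resize(b,(800,600),interpolation=2))
E
```

```text
[454.45865942 -77.07934238 258.15540279] [ 3.81444426e-02 -3.14127379e+00  1.93351346e-05] 13.613448682392349
```

View pics/m6.png

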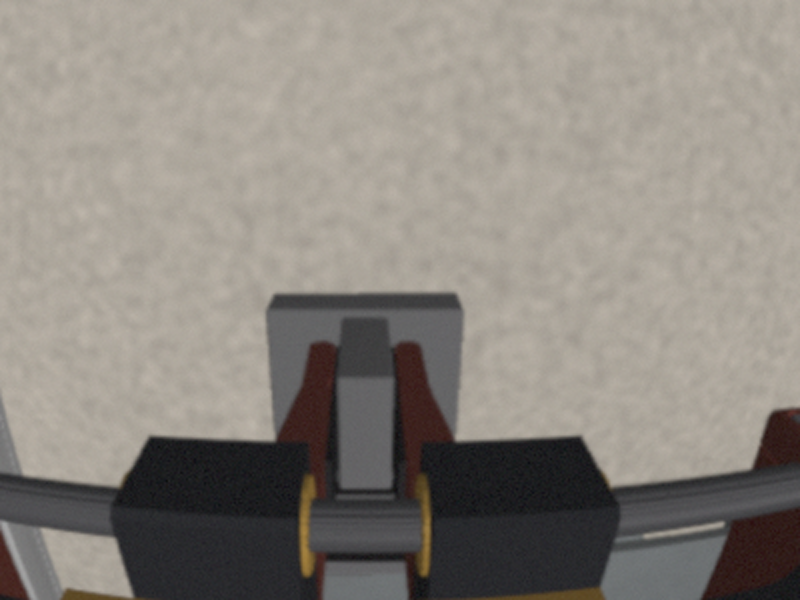

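```bash
cat > fit.py <<'E'
from h import *
from scipy.optimize import least_squares
from scipy.ndimage import map_coordinates, gaussian_filter
def W(p,q): c,s=np.cos(p[2]),np.sin(p[2]); return np.array([p[0]+c*q[0]-s*q[1],p[1]+s*q[0]+c*q[1],q[2]])
segs={'front':[(0,y,26.5) for y in np.linspace(-135,135,40)],'L':[(x,144.5,26.5) for x in np.linspace(8,52,10)],'R':[(x,-144.5,26.5) for x in np.linspace(8,52,10)],
'hf':[(170,y,120) for y in np.linspace(-160,160,40)]}
def nrm(n): return {'front':(1,0,0),'hf':(1,0,0)}.get(n,(0,1,0))
def meas(f,p,use,h):
    g=gaussian_filter(load(f)[2].astype(float).mean(2),1.0); out=[]
    for n in use:
        for q in segs[n]:
            a=proj(f,W(p,q),1); b=proj(f,W(p,np.add(q,nrm(n))),1); s=np.linalg.norm(b-a); d=(b-a)/s
            t=np.arange(-h*s,h*s,.25); v=map_coordinates(g,[a[1]+t*d[1],a[0]+t*d[0]],order=1,mode='nearest'); gr=np.abs(np.gradient(v)); k=gr.argmax()
            if gr[k]>1.5 and 3<k<len(t)-4: out.append((f,n,q,t[k]/s))
    return out
if __name__=='__main__':
    p=np.array([578,12.3,.027])
    for h in(10,7,5):
        M=[m for f in('w1','w2','w4','wrist0') for m in meas(f,p,['front','L','R'],h)]
        def r(d): # offset along normal in dryer frame
            return [ (d[0]-d[2]*q[1] if n in('front','hf') else d[1]+d[2]*q[0])-e for f,n,q,e in M]
        s=least_squares(r,[0,0,0],loss='soft_l1',f_scale=1); p=p+s.x
    print(p.round(4))
    for f in('w1','w2','w4','wrist0'):
        for n in('front','L','R'):
            e=[m[3] for m in meas(f,p,[n],5)]; print(f,n,len(e),np.median(e).round(1) if e else None, np.std(e).round(1) if e else '')
E
python3 fit.py
```

```text
[5.787775e+02 1.353370e+01 1.560000e-02]
w1 front 39 0.2 1.5
w1 L 10 -0.2 0.4
w1 R 10 0.8 0.4
w2 front 40 0.3 1.6
w2 L 10 -0.3 0.2
w2 R 10 0.9 0.4
w4 front 39 0.3 1.5
w4 L 10 -1.3 0.4
w4 R 10 -0.2 0.4
wrist0 front 40 0.4 1.3
wrist0 L 10 -0.5 0.4
wrist0 R 10 0.9 0.4
```

Emit:
step_arm --targets '[[[0,0.012,-0.4,0,0,-0.125,0],[0,0,-0.4,0,0,0,0],[0,0,-0.13,0,0,0,0],[0,0,-0.05,0,0,0,0],[0,0,0,0,0,0,0]]]'

```text
t: 28.72
ee_pos: [454.7, -76.4, 209.5]
orientation: [-0.025, 3.141, -0.0]
ft_force: [0.8, 0.1, -1.7]
width: 13.7
grasp_force: 30.0
```

Emit:
step_arm --targets '[[[0.2,0.003,0,0,0,0,0],[0.2,0.003,0,0,0,0,0],[0.2,0.003,0,0,0,0,0],[0.16,0.003,0,0,0,0,0],[0,0,0,0,0,0,0]]]'

```text
t: 29.35
ee_pos: [493.2, -75.8, 209.2]
orientation: [-0.025, 3.141, -0.0]
ft_force: [-0.2, -0.8, -2.2]
width: 13.9
grasp_force: 30.0
```

Emit:
step_arm --targets '[[[0.06,0.001,0,0,0,0,0],[0.06,0.001,0,0,0,0,0],[0.06,0.001,0,0,0,0,0],[0.06,0.001,0,0,0,0,0],[0,0,0,0,0,0,0]]]'

```text
t: 29.98
ee_pos: [504.7, -75.6, 209.2]
orientation: [-0.025, 3.141, -0.0]
ft_force: [-0.3, 0.4, -2.3]
width: 13.7
grasp_force: 30.0
```

Emit:
step_arm --targets '[[[0.16,0.0025,0,0,0,0,0],[0.16,0.0025,0,0,0,0,0],[0.16,0.0025,0,0,0,0,0],[0.14,0.002,0,0,0,0,0],[0,0,0,0,0,0,0]]]'

```text
t: 30.6
ee_pos: [536.1, -75.1, 209.2]
orientation: [-0.025, 3.141, -0.0]
ft_force: [-0.4, 0.1, -2.0]
width: 13.7
grasp_force: 30.0
```

Emit:
step_arm --targets '[[[0.05,0.001,0,0,0,0,0],[0.05,0.001,0,0,0,0,0],[0.05,0.001,0,0,0,0,0],[0.05,0.001,0,0,0,0,0],[0,0,0,0,0,0,0]]]'

```text
t: 31.22
ee_pos: [541.8, -74.8, 208.4]
orientation: [0.025, -3.13, -0.002]
ft_force: [-14.6, -1.8, 8.4]
width: 13.9
grasp_force: 30.0
```

Emit:
step_arm --targets '[[[0,0,0,0,0,0,0.4],[0,0,0,0,0,0,0.5],[0,0,0,0,0,0,0.5],[0,0,0.6,0,0,0,0.5],[0,0,0.9,0,0,0,0.5]]]'

```text
t: 31.85
ee_pos: [545.2, -74.8, 283.9]
orientation: [0.025, -3.139, -0.001]
ft_force: [0.2, -0.5, 0.3]
width: 43.7
grasp_force: 0.0
```

Emit:
step_arm --targets '[[[0,0,0.9,0,0,0,0.6],[0,0.4,0.9,0,0,-0.4,0.6],[0,0.8,0.7,0,0,-0.4,0.6],[0,0.9,0,0,0,-0.4,0.6],[0,0.9,0,0,0,-0.4,0.6]]]'

```text
t: 32.48
ee_pos: [545.6, 76.4, 410.2]
orientation: [0.153, 3.136, 0.001]
ft_force: [0.3, 0.2, -0.0]
width: 52.9
grasp_force: 0.0
```

Emit:
step_arm --targets '[[[0,0.9,0,0,0,-0.4,0.6],[0,0.9,0,0,0,-0.4,0.6],[0,0.9,0,0,0,-0.4,0.6],[0,0.9,0,0,0,0,0.6],[0,0.9,0,0,0,0,0.6]]]'

```text
t: 33.1
ee_pos: [545.4, 301.8, 409.3]
orientation: [0.282, 3.129, 0.0]
ft_force: [1.1, 0.1, 1.0]
width: 52.6
grasp_force: 0.0
```

Emit:
step_arm --targets '[[[0,0.5,0,0,0,0,0.6],[0,0,0,0,0,0,0.6],[0,0,0,0,0,0,0.6],[0,0,0,0,0,0,0.6],[0,0,0,0,0,0,0.6]]]'

```text
t: 33.72
ee_pos: [545.7, 324.1, 409.3]
orientation: [0.284, 3.129, -0.0]
ft_force: [0.1, 0.0, 0.3]
width: 52.6
grasp_force: 0.0
```

```bash
python3 - <<'E'
from h import *
snap('wrist','w7'); o=readout.get_obs(); print(o['ee_pos'],o['orientation'],o['width'],o['qpos'].round(2))
a=load('w7')[2][:,:,::-1]; snap('side','d7'); b=load('d7')[2][160:280,320:440,::-1]
snap('scene','s7'); c=load('s7')[2][150:240,160:420,::-1]
e=np.zeros((600,800,3),np.uint8); e[:400,:640]=a; e[400:,:200]=cv2.resize(b,(200,200)); e[400:580,200:720]=cv2.resize(c,(520,180)); cv2.imwrite('pics/m7.png',e)
E
```

```text
[545.69601337 324.29981316 409.33492844] [ 2.83620223e-01  3.12865556e+00 -2.50367496e-05] 52.654006426290266 [ 0.52  0.43  1.6  -0.    1.11 -0.87]
```

View pics/m7.png

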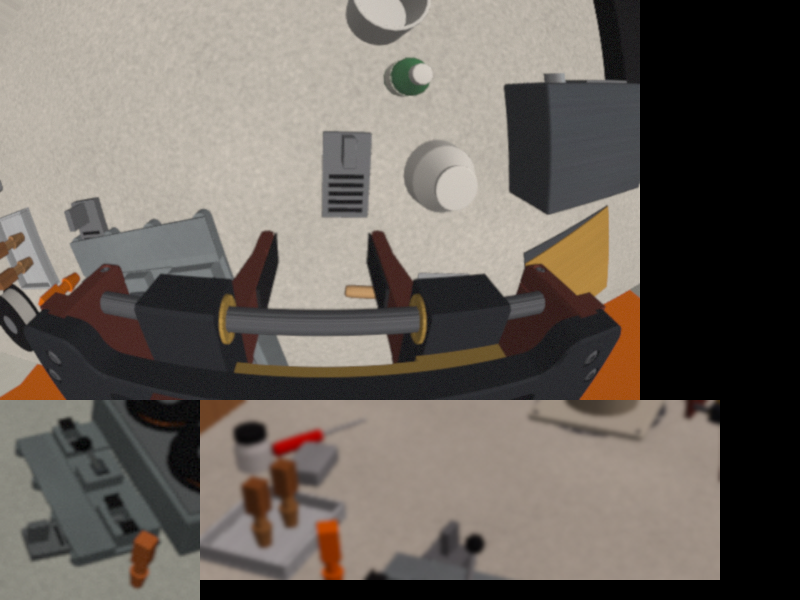

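Cassette A is in the right slot. Cassette B's corners are at (323,131), (371,133), (368,217) and (322,216), with the rib at (349,151).

```bash
python3 - <<'E'
from h import *
P=np.array([at('w7',*p,16,1)[:2] for p in[(323,131),(371,133),(368,217),(322,216)]]); print(P.round(0).tolist())
d=(P[3]+P[2]-P[0]-P[1]); y=np.arctan2(d[1],d[0]); e=P[1]-P[0]+P[2]-P[3]; y2=np.arctan2(-e[0],e[1]); c=P.mean(0); print(c,y,y2,'rib',c-36*np.array([np.cos(y2),np.sin(y2)]),at('w7',350,150.5,56,1))
# home check for A: rear edge of slab, from d7
p=[578.8,13.5,.0156]
from fit import W
for q in [(-55,-58,16),(-55,-118,16),(-55,-58,0)]: print(proj('d7',W(p,q)), proj('w7',W(p,q),1))
print('vase',at('w7',455,190,100,1),'r')
E
```

```text
[[499.0, 333.0], [512.0, 390.0], [619.0, 371.0], [606.0, 312.0]]
[559.00639359 351.24970575] -0.18479177695997323 -0.21049481134190762 rib [523.80099831 358.77168309] [521.48489467 358.53713831  56.        ]
[334.42799712 238.08102465] [ 90.72323779 202.72943559]
[342.22803708 254.55632648] [ 69.18671541 208.97671653]
[334.24827372 241.82704521] [ 96.53626378 199.55958637]
vase [571.78589363 458.62167739 100.        ] r
```

Emit:
step_arm --targets '[[[-0.25,0.34,-0.6,0,0,-0.2,0.6],[-0.2,0.34,-0.8,0,0,0,0.6],[0,0,-0.9,0,0,0,0.6],[0,0,-0.9,0,0,0,0.6],[0,0,-0.5,0,0,0,0.6]]]'

```text
t: 34.5
ee_pos: [522.3, 358.7, 221.7]
orientation: [-0.303, -3.125, 0.003]
ft_force: [-0.1, -0.3, 0.5]
width: 52.4
grasp_force: 0.0
```

Emit:
step_arm --targets '[[[0,0,-0.25,0,0,0,0.6],[0,0,-0.05,0,0,0,0.6],[0,0,0,0,0,0,0.6],[0,0,0,0,0,0,0.6],[0,0,0,0,0,0,0.6]]]'

```text
t: 35.12
ee_pos: [523.2, 359.2, 210.1]
orientation: [0.304, 3.126, 0.001]
ft_force: [-1.0, -0.0, -0.3]
width: 52.4
grasp_force: 0.0
```

Emit:
step_arm --targets '[[[0,0,0,0,0,0,0],[0,0,0,0,0,0,0],[0,0,0,0,0,0,0],[0,0,0,0,0,0,0],[0,0,0,0,0,0,0]]]'

```text
t: 35.75
ee_pos: [523.0, 359.1, 209.1]
orientation: [-0.304, -3.127, 0.0]
ft_force: [-0.6, 0.2, 0.7]
width: 13.8
grasp_force: 30.0
```

Emit:
step_arm --targets '[[[0,0,0.4,0,0,0,0],[0,0,0.6,0,0,0,0],[-0.35,-0.5,0,0,0,0.376,0],[-0.35,-0.5,0,0,0,0.376,0],[-0.35,-0.5,0,0,0,0.376,0]]]'

```text
t: 36.38
ee_pos: [470.0, 283.5, 260.5]
orientation: [0.179, 3.135, 0.001]
ft_force: [0.1, 0.0, -2.4]
width: 13.7
grasp_force: 30.0
```

Emit:
step_arm --targets '[[[-0.2,-0.8,0,0,0,0.376,0],[-0.17,-0.8,0,0,0,0.376,0],[0,-0.8,0,0,0,0.376,0],[0,-0.8,0,0,0,0.376,0],[0,-0.49,0,0,0,0.376,0]]]'

```text
t: 37.0
ee_pos: [452.0, 98.1, 260.3]
orientation: [-0.025, 3.14, 0.0]
ft_force: [0.2, 1.0, -2.2]
width: 13.7
grasp_force: 30.0
```

Emit:
step_arm --targets '[[[0,0,-0.4,0,0,0,0],[0,0,-0.4,0,0,0,0],[0,0,-0.13,0,0,0,0],[0,0,-0.05,0,0,0,0],[0,0,0,0,0,0,0]]]'

```text
t: 37.62
ee_pos: [452.2, 99.8, 210.7]
orientation: [-0.026, 3.141, 0.0]
ft_force: [-0.5, 0.4, -2.0]
width: 13.9
grasp_force: 30.0
```

Emit:
step_arm --targets '[[[0,0,0,0,0,0,0],[0,0,0,0,0,0,0],[0,0,0,0,0,0,0],[0,0,0,0,0,0,0],[0,0,0,0,0,0,0]]]'

```text
t: 38.25
ee_pos: [452.0, 99.6, 210.2]
orientation: [0.026, -3.141, 0.0]
ft_force: [0.4, 0.5, -2.8]
width: 14.1
grasp_force: 30.0
```

Emit:
step_arm --targets '[[[0.2,0.003,-0.008,0,0,0,0],[0.2,0.003,0,0,0,0,0],[0.2,0.003,0,0,0,0,0],[0.12,0.002,0,0,0,0,0],[0,0,0,0,0,0,0]]]'

```text
t: 38.88
ee_pos: [488.5, 100.1, 209.7]
orientation: [-0.025, 3.141, 0.0]
ft_force: [-0.3, -0.2, -1.7]
width: 13.9
grasp_force: 30.0
```

Emit:
step_arm --targets '[[[0.06,0.001,0,0,0,0,0],[0.06,0.001,0,0,0,0,0],[0.06,0.001,0,0,0,0,0],[0.06,0.001,0,0,0,0,0],[0,0,0,0,0,0,0]]]'

```text
t: 39.5
ee_pos: [500.2, 100.4, 209.8]
orientation: [-0.026, 3.141, 0.0]
ft_force: [-0.3, -0.0, -1.6]
width: 13.9
grasp_force: 30.0
```

Emit:
step_arm --targets '[[[0.06,0.001,0,0,0,0,0],[0.06,0.001,0,0,0,0,0],[0.06,0.001,0,0,0,0,0],[0.06,0.001,0,0,0,0,0],[0,0,0,0,0,0,0]]]'

```text
t: 40.12
ee_pos: [512.3, 100.6, 209.8]
orientation: [-0.025, 3.141, 0.0]
ft_force: [-0.4, -0.9, -1.2]
width: 13.7
grasp_force: 30.0
```

Emit:
step_arm --targets '[[[0.12,0.002,0,0,0,0,0],[0.12,0.002,0,0,0,0,0],[0.1,0.002,0,0,0,0,0],[0.06,0.001,0,0,0,0,0],[0,0,0,0,0,0,0]]]'

```text
t: 40.75
ee_pos: [532.2, 100.9, 209.7]
orientation: [-0.025, 3.141, -0.0]
ft_force: [-0.2, 0.7, -0.8]
width: 14.0
grasp_force: 30.0
```

Emit:
step_arm --targets '[[[0.05,0.001,0,0,0,0,0],[0.05,0.001,0,0,0,0,0],[0.05,0.001,0,0,0,0,0],[0.04,0.001,0,0,0,0,0],[0,0,0,0,0,0,0]]]'

```text
t: 41.38
ee_pos: [538.0, 101.0, 209.1]
orientation: [0.025, -3.131, 0.002]
ft_force: [-15.4, 0.9, 9.8]
width: 13.6
grasp_force: 30.0
```

Emit:
step_arm --targets '[[[0,0,0,0,0,0,0.4],[0,0,0,0,0,0,0.5],[0,0,0,0,0,0,0.5],[0,0,0.6,0,0,0,0.5],[0,0,0.9,0,0,0,0.5]]]'

```text
t: 42.0
ee_pos: [541.2, 101.0, 284.5]
orientation: [0.025, -3.139, 0.001]
ft_force: [0.6, -0.1, 0.5]
width: 44.0
grasp_force: 0.0
```

Emit:
step_arm --targets '[[[0,0,0.9,0,0,0,0.3],[0.4,-0.4,0.9,0,0,0,0],[0.4,-0.7,0.5,0,0,0,0],[0.4,-0.64,0,0,0,0,0],[0,0,0,0,0,0,0]]]'

```text
t: 42.62
ee_pos: [602.5, 12.2, 400.4]
orientation: [-0.021, 3.14, -0.0]
ft_force: [-0.0, -0.2, -0.7]
width: 0.8
grasp_force: 0.0
```

```bash
python3 - <<'E'
from h import *
from fit import W
snap('wrist','w8'); o=readout.get_obs(); print(o['ee_pos'],o['orientation'],o['width'])
a=load('w8')[2][:,:,::-1].copy(); p=[578.8,13.5,.0156]
for s in(88,-88):
    for q in[(-55,s-30,16),(-55,s+30,16),(-53,s-7,56),(-53,s+7,56)]: cv2.circle(a,tuple(int(round(v)) for v in proj('w8',W(p,q),1)),1,(0,0,255),-1)
snap('scene','s8'); snap('side','d8'); c=load('s8')[2][150:300,140:440,::-1]; d=load('d8')[2][120:400,220:460,::-1]
e=np.zeros((600,800,3),np.uint8); e[:400,:640]=a; e[400:600,:400]=cv2.resize(c,(400,200)); e[400:600,410:]=cv2.resize(d,(390,455))[0:200]; cv2.imwrite('pics/m8.png',e)
E
```

```text
[601.72252149  13.2305527  399.72712402] [-2.24093728e-02  3.14133083e+00  1.46249149e-04] 0.2084562627698698
```

View pics/m8.png

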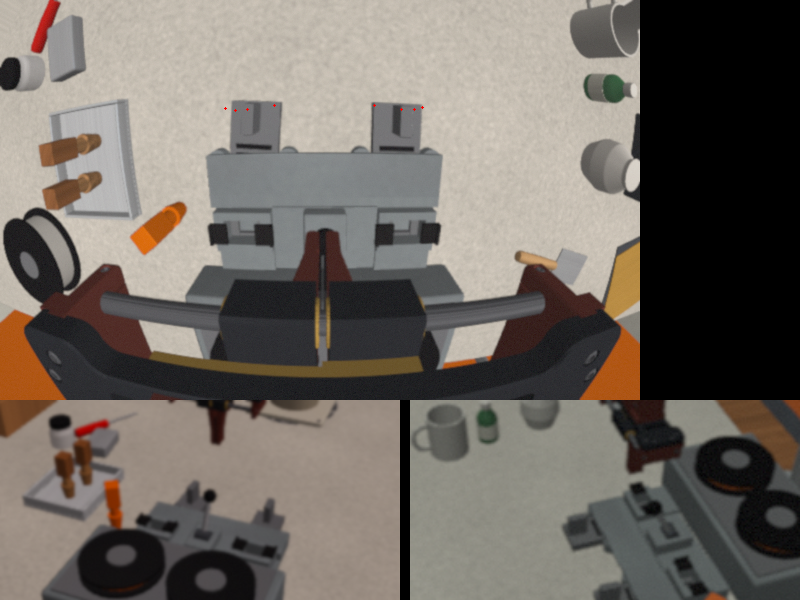

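```bash
python3 - <<'E'
from h import *
from fit import W
p=[578.8,13.5,.0156]
for q in [(0,144.5,26.5),(0,-144.5,26.5),(-55,-118,16),(-55,-58,16),(0,-118,16),(0,-58,16),(-55,58,16),(-55,118,16),(0,58,16),(0,118,16)]: print(q,proj('w8',W(p,q),1).round(1))
b=load('w8')[2][90:165,195:455,::-1]; e=np.zeros((580,800,3),np.uint8); e[:231,:]=cv2.resize(b,(800,231),interpolation=2)
c=load('w4')[2][75:215,285:525,::-1]
e[235:580,:592]=cv2.resize(c,(592,345),interpolation=2)
cv2.imwrite('pics/m9.png',e)
E
```

```text
(0, 144.5, 26.5) [443.  154.3]
(0, -144.5, 26.5) [205.  154.8]
(-55, -118, 16) [225.4 107.8]
(-55, -58, 16) [274.4 105.4]
(0, -118, 16) [227.8 152.5]
(0, -58, 16) [275.7 151.4]
(-55, 58, 16) [373.7 105.2]
(-55, 118, 16) [422.4 107.4]
(0, 58, 16) [372.6 151.2]
(0, 118, 16) [420.2 152.1]
```

View pics/m9.png

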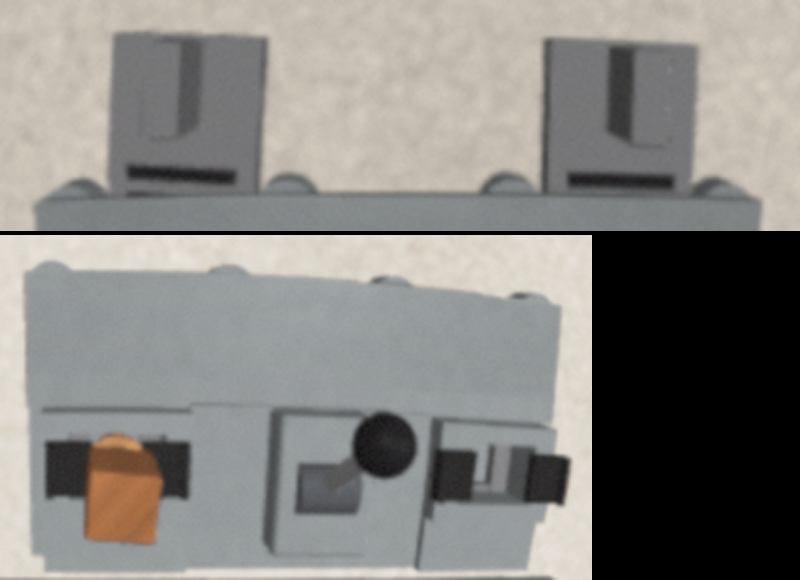

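The left cassette (crop corners at (113,35) and (267,38)) is now yawed and stands out a few mm, so it was knocked after I released it. The right one is straight and home. I'll regrasp the left one and push it home again.

Emit:
step_arm --targets '[[[-0.4,-0.5,0,0,0,-0.4,0.5],[-0.45,-0.6,0,0,0,-0.4,0.6],[-0.43,-0.56,-0.4,0,0,-0.42,0.6],[0,0,-0.9,0,0,0,0.6],[0,0,-0.9,0,0,0,0.6]]]'

```text
t: 43.4
ee_pos: [536.9, -68.3, 289.1]
orientation: [0.108, 3.139, 0.0]
ft_force: [0.7, -0.6, -0.2]
width: 47.0
grasp_force: 0.0
```

Emit:
step_arm --targets '[[[0,0,-0.8,0,0,0,0.6],[0,0,-0.6,0,0,0,0.6],[0,0,-0.2,0,0,0,0.6],[0,0,0,0,0,0,0.6],[0,0,0,0,0,0,0.6]]]'

```text
t: 44.02
ee_pos: [538.0, -68.7, 210.9]
orientation: [0.108, 3.138, -0.0]
ft_force: [-0.7, -0.2, 0.5]
width: 52.7
grasp_force: 0.0
```

Emit:
step_arm --targets '[[[0,0,0,0,0,0,0],[0,0,0,0,0,0,0],[0,0,0,0,0,0,0],[0,0,0,0,0,0,0],[0,0,0,0,0,0,0]]]'

```text
t: 44.65
ee_pos: [537.5, -68.9, 209.9]
orientation: [0.108, 3.14, -0.0]
ft_force: [0.3, 0.1, 1.9]
width: 13.7
grasp_force: 30.0
```

Emit:
step_arm --targets '[[[0,-0.03,0,0,0,0.3,0],[0,-0.03,0,0,0,0.3,0],[0,-0.03,0,0,0,0.3,0],[0,-0.03,0,0,0,0.32,0],[0,0,0,0,0,0,0]]]'

```text
t: 45.28
ee_pos: [537.5, -75.0, 209.8]
orientation: [0.026, -3.141, 0.0]
ft_force: [-1.8, 2.4, 4.5]
width: 13.8
grasp_force: 30.0
```

Emit:
step_arm --targets '[[[0.04,0,0,0,0,0,0],[0.04,0,0,0,0,0,0],[0.03,0,0,0,0,0,0],[0.03,0,0,0,0,0,0],[0,0,0,0,0,0,0]]]'

```text
t: 45.9
ee_pos: [541.9, -75.1, 209.7]
orientation: [0.026, -3.134, -0.001]
ft_force: [-14.8, 0.0, 18.0]
width: 13.9
grasp_force: 30.0
```

Emit:
step_arm --targets '[[[0.04,0,0,0,0,0,0],[0,0,0,0,0,0,0],[-0.03,0,0,0,0,0,0],[-0.03,0,0,0,0,0,0],[0,0,0,0,0,0,0]]]'

```text
t: 46.52
ee_pos: [541.8, -75.0, 209.6]
orientation: [0.026, -3.136, -0.0]
ft_force: [-8.1, 0.4, 11.7]
width: 13.6
grasp_force: 30.0
```

Emit:
step_arm --targets '[[[0,0,0,0,0,0,0.4],[0,0,0,0,0,0,0.5],[0,0,0,0,0,0,0.5],[0,0,0.6,0,0,0,0.5],[0,0,0.9,0,0,0,0.5]]]'

```text
t: 47.15
ee_pos: [543.1, -74.8, 284.3]
orientation: [0.026, -3.138, -0.001]
ft_force: [0.5, -0.2, 0.5]
width: 43.5
grasp_force: 0.0
```

Emit:
step_arm --targets '[[[0,0,0.9,0,0,0,0.3],[0.4,0.5,0.9,0,0,0,0],[0.4,0.7,0.5,0,0,0,0],[0.4,0.58,0,0,0,0,0],[0,0,0,0,0,0,0]]]'

```text
t: 47.78
ee_pos: [604.4, 15.7, 400.1]
orientation: [-0.03, 3.14, 0.0]
ft_force: [0.0, -0.6, 0.5]
width: 0.7
grasp_force: 0.0
```

```bash
python3 - <<'E'
from h import *
snap('wrist','w9'); o=readout.get_obs(); print(o['ee_pos'],o['orientation'],o['width'])
b=load('w9')[2][85:245,195:455,::-1]; cv2.imwrite('pics/m10.png',cv2.resize(b,(800,492),interpolation=2))
E
```

```text
[603.57536954  14.75880035 399.45329031] [ 2.84650612e-02 -3.14113713e+00  4.36774884e-04] 0.44844027926951835
```

View pics/m10.png

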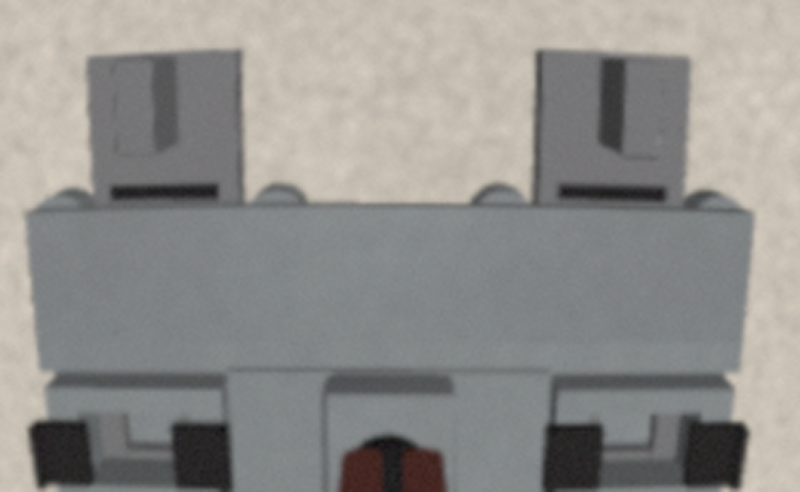

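Both cassettes sit symmetrically home. Now I throw the switch.

Emit:
step_arm --targets '[[[-0.1,0,-0.5,0,0,0,0],[0,0,-0.7,0,0,0,0],[0,0,-0.7,0,0,0,0],[0,0,-0.35,0,0,0,0],[0,0,0,0,0,0,0]]]'

```text
t: 48.45
ee_pos: [597.9, 13.5, 286.1]
orientation: [0.024, -3.139, 0.0]
ft_force: [-0.2, 0.1, 0.3]
width: 0.6
grasp_force: 0.0
```

Emit:
step_arm --targets '[[[0.2,0,0,0,0,0,0],[0.2,0,0,0,0,0,0],[0.2,0,0,0,0,0,0],[0.2,0,0,0,0,0,0],[0.2,0,0,0,0,0,0]]]'

```text
t: 49.08
ee_pos: [649.2, 14.2, 287.4]
orientation: [-0.026, 3.141, 0.0]
ft_force: [-1.2, 0.4, 0.9]
width: 0.2
grasp_force: 0.6
```

Emit:
step_arm --targets '[[[0.2,0,0,0,0,0,0],[0.2,0,0,0,0,0,0],[0.2,0,0,0,0,0,0],[0.2,0,0,0,0,0,0],[0,0,0,0,0,0,0]]]'

```text
t: 49.7
ee_pos: [689.2, 14.1, 287.2]
orientation: [-0.026, 3.141, -0.0]
ft_force: [-0.5, 0.1, 0.3]
width: 0.0
grasp_force: 0.0
```

Emit:
step_arm --targets '[[[0.1,0,0,0,0,0,0],[0.1,0,0,0,0,0,0],[0.06,0,0,0,0,0,0],[0,0,0,0,0,0,0],[0,0,0,0,0,0,0]]]'

```text
t: 50.32
ee_pos: [697.6, 14.2, 286.6]
orientation: [0.026, -3.127, -0.0]
ft_force: [-22.1, 0.8, 13.4]
width: 0.5
grasp_force: 11.9
```

Emit:
step_arm --targets '[[[-0.2,0,0,0,0,0,0],[-0.3,0,0,0,0,0,0],[-0.3,0,0.6,0,0,0,0],[-0.8,0,0.9,0,0,0,0],[-0.9,0,0.9,0,0,0,0]]]'

```text
t: 50.95
ee_pos: [576.1, 14.1, 407.5]
orientation: [-0.025, 3.141, -0.0]
ft_force: [1.0, -0.1, 0.1]
width: -0.1
grasp_force: 0.0
```

Emit:
step_arm --targets '[[[-0.9,0,0.3,0,0,0,0],[-0.9,0,0,0,0,0,0],[0,0,0,0,0,0,0],[0,0,0,0,0,0,0],[0,0,0,0,0,0,0]]]'

```text
t: 51.58
ee_pos: [488.3, 14.1, 421.5]
orientation: [-0.025, 3.141, -0.0]
ft_force: [0.2, -0.0, 0.3]
width: 0.6
grasp_force: 0.0
```

```bash
python3 - <<'E'
from h import *
from fit import W
a=snap('scene','s9')['pixels'][150:300,140:440,::-1]; b=snap('side','d9')['pixels'][120:400,240:440,::-1]
print(readout.get_obs()['ee_pos'])
p=[577,13.5,.0156]
for th in(-.5,.35,.5): print(th,[proj(f,W(p,(105+80*np.sin(th),0,52+80*np.cos(th)))).round(1) for f in('s9','d9')])
for f in('s9','d9'):
  print(proj(f,[0,0,0])) if 0 else None
e=np.zeros((580,800,3),np.uint8); e[:240,:480]=cv2.resize(a,(480,240)); e[:448,480:]=cv2.resize(b,(320,448))
c=load('s9')[2][190:270,240:340,::-1]; e[250:570,0:400]=cv2.resize(c,(400,320),interpolation=2); cv2.imwrite('pics/m11.png',e)
E
```

```text
[488.10658164  14.07112995 421.20302362]
-0.5 [array([296.6, 221.5]), array([369.7, 186.6])]
0.35 [array([286.3, 235.3]), array([391.9, 180.1])]
0.5 [array([284.5, 239.6]), array([395.3, 180.6])]
```

View pics/m11.png

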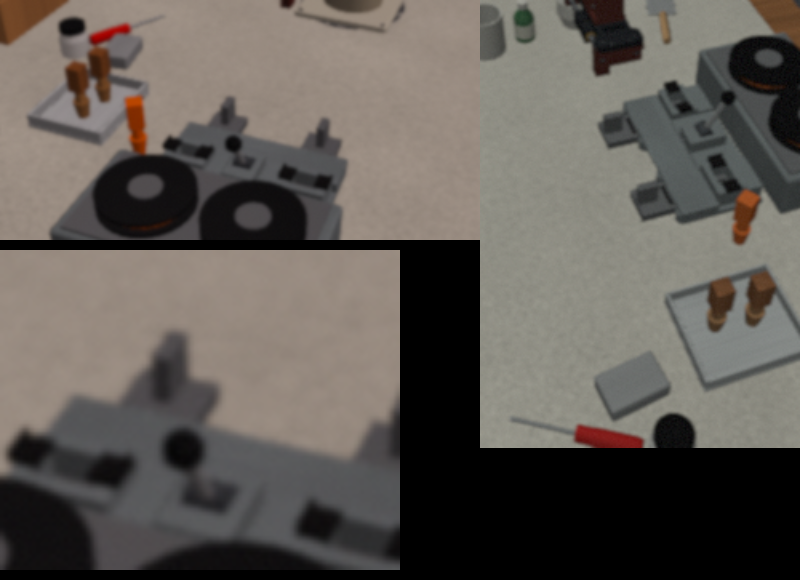

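The knob is at scene (286,240) and side (395,181), matching the full "on" prediction. The bungs stand in the tray and both cassettes are home, so I'm handing in.

```bash
python3 -c "
from workcell import ctrl; print(ctrl.close_job())"
```

```text
the job is handed in; nothing more can be done
None
```

The job is handed in at about 52 s of the 208 s, but the hand-in returned no verdict: both bungs stand in the tray, both cassettes present are home in the left and right slots (one was knocked crooked and pushed home again), and the lever is thrown fully on.

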